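Shut the mould press, free its lever and hold it clamped

TASK

The small mould press on the model-making bench is loaded and its front door hangs open: first push the drop-down door back up until it is fully shut. Then flip the safety catch on top of the press all the way over, away from the lever it guards, and after that pull the U-shaped lever towards the robot as far as it goes, and finish while still holding it there with the fingers, because it springs back when let go. Do not force the lever against the catch, and leave the two dropper bottles and the cup standing where they are.

Things in the scene. Friction and masses are not known exactly. Their poses are not given: they have to be found in the camera images.
- press: Grey painted mould press, a fixed box 170 mm deep (its x), 280 mm wide (its y) and 140 mm high with a flat top; it carries the door, the lever and the catch. Origin at the centre of its underside on the table; its x points out of its back, away from the robot, y to its left side as the robot sees it, z up. The front face is 85 mm from the origin on the -x side. The press cannot move; its place and yaw vary.
- door (a joint): Angle of the front door in rad: 0 = shut and upright, grows as the door drops towards the robot (starts half open, stop at 1.3). A stiff hinge, it stays where it is left; about 3 N at its upper edge moves it.
- door_hinge (a point): Middle of the door's hinge line, which runs along the press's y at the bottom of the front face, 16 mm above the table. The door is 272 mm wide, 118 mm high and 10 mm thick, grey frame with a clear window.
- door_lip (a point): Middle of the outer edge of the steel pull lip on the door's outside, 120 mm long (along y) and 8 mm thick: 110 mm up the door from the hinge line and 25 mm out from the press's front face when shut. Moves with the door. When the door is shut its upper edge is 134 mm above the table, 6 mm below the press's top.
- catch (a joint): Angle of the safety catch in rad: 0 = engaged, lying level in front of the lever's left leg and really blocking it; grows as its free end (which points to the press's -y) is lifted up and over to the +y side; 1.57 = upright, stop at 2.1 (flipped all the way over). Starts near 0. Moves easily (about 1.5 N at the pin) and stays where it is left.
- catch_hinge (a point): Pivot of the catch, axis along the press's x, 200 mm above the table, on a small post on the press's top, 98 mm to +y and 10 mm to -x of the press's centre. The catch is a flat steel arm 8 mm thick and 14 mm high, reaching 80 mm from the pivot.
- catch_pin (a point): Place to grip the catch: a round steel pin 12 mm in diameter, parallel to the press's x, sticking out 54 mm from the catch's arm towards the robot (-x), 70 mm from the pivot. This point is on the pin's axis, 36 mm to -x of the arm's middle plane, 22 mm short of the pin's end. The pin can turn within a grip. Moves with the catch.
- lever (a joint): Angle of the lever in rad: 0 = rest, leaning 0.45 rad from upright towards the press's back; grows as it is pulled towards the robot (-x); stop at 1.0 (leaning 0.55 rad towards the robot). A spring returns it to 0 when let go: about 3 N at the bar at rest, 10 N at the stop.
- lever_hinge (a point): Middle of the lever's pivot axis, which runs along the press's y, 160 mm above the table (20 mm above the press's top), 10 mm to -x of the press's centre. The lever is a U of two round steel legs of 12 mm diameter, 55 mm to either side of the middle, joined at the top by the bar.
- lever_bar (a point): The lever's cross bar: black, round, 16 mm in diameter, 124 mm long along the press's y, 130 mm from the pivot axis. This point is at its middle, on its axis; the clear length between the legs is 98 mm. It moves with the lever (277 mm above the table at rest).
- bottle_a: Grey paint dropper bottle with a black cap, 25 mm in diameter, 82 mm high, standing loose on the table by the press's right side (-y); origin at the centre of its underside. Leave alone.
- bottle_b: White paint dropper bottle with a white cap, 25 mm in diameter, 82 mm high, loose, by the press's right side (-y), farther back; origin at the centre of its underside. Leave alone.
- cup: Clear plastic cup, 72 mm in diameter at the rim, 85 mm high, loose and empty, by the press's left side (+y); origin at the centre of its underside. Leave alone.

How it is judged (in metres and radians):
On the way, in this order (a step that is already met when the one before it is completed fails the run):
1. the door is pushed fully shut, the catch still engaged and the lever at rest (value of joint door below 0.06 rad and value of joint catch below 0.4 rad and value of joint lever below 0.25 rad), for 0.2 s.
2. the catch is flipped over, the lever still at rest (value of joint catch above 1.75 rad and value of joint lever below 0.25 rad and value of joint door below 0.08 rad), for 0.2 s.
3. the lever is pulled fully towards the robot (value of joint lever above 0.88 rad), for 0.2 s.
At the end, for the whole second after the job is handed in: The fingers hold the lever's bar (more than 2 N) with the lever pulled past 0.88 rad of its 1.0, the catch is flipped past 1.7 rad and the door is shut to within 0.08 rad; bottles and cup have moved less than 40 mm and stand upright (value of joint door below 0.08 rad and value of joint catch above 1.7 rad and value of joint lever above 0.88 rad and contact force between lever and the fingers above 2 N); the arm keeps its last pose, push and grip.
It fails at once if the lever is forced while the catch still guards it (value of joint lever above 0.35 rad and value of joint catch below 0.5 rad).
It fails at once if bottle_a is shoved away or knocked over (distance of bottle_a from where it was at the start of the episode above 0.04 m or angle between bottle_a's own z axis and vertical above 0.5 rad).
It fails at once if bottle_b is shoved away or knocked over (distance of bottle_b from where it was at the start of the episode above 0.04 m or angle between bottle_b's own z axis and vertical above 0.5 rad).
It fails at once if cup is shoved away or knocked over (distance of cup from where it was at the start of the episode above 0.04 m or angle between cup's own z axis and vertical above 0.5 rad).
It also fails if it takes over 61 s, if anything falls off the work surface, if the arm or the gripper's body presses on something with over 40 N, if the wrist force passes 120 N, or if a joint passes its speed limit or range.

ROBOT

A 7-joint arm with a two-finger parallel gripper is mounted at the origin on the work surface. World frame = base frame: x ahead of the robot, y to its left, z up, the work surface at z = 0. Lengths are in m, angles in degrees, forces in N, time in s.
With the tool pointing down it reaches from about 0.35 to 0.775 m from the base axis. Payload 3.1 kg.
Tool frame: the origin (TCP) lies on the centre line of the jaws, within the pads' length; the fingertips stand 17 mm ahead of it and the grasp point (between the pads) lies 2 mm behind it (robot.tip_reach is the distance from the TCP to the fingertips, in m); z points along the fingers, y is the direction in which the jaws open and shut (so a half turn about z gives the same grasp; the last joint's range is limited). The gripper opens to 85 mm and grips with 20 to 120 N. Pads are 22 mm wide; open, the fingers measure 114 mm over their backs; the gripper's body (76 mm by 85 mm) begins 54 mm behind the grasp point. The pads swing forward as they close: fully open they stand 13 mm farther back than shut.
Start: joints at [68.944, 17.813, 0.802, 86.603, -0.252, 75.585, -1.558], TCP at [0.176, -0.521, 0.248] pointing down, gripper open.
Joint ranges: [-154.91, 154.91], [-16.99, 109.72], [-72.82, 74.43], [7.12, 147.25], [-82.49, 262.49], [11.32, 116.49], [-174.64, 174.64]. Speed limits (degrees/s): [159.86, 159.86, 180, 180, 180, 180, 180].

INTERFACE

Orientations are given as [roll, pitch, yaw] about the fixed x, y, z axes, in that order (R = Rz(yaw) Ry(pitch) Rx(roll)).
In Python, from station import robot, fingers, vision, workorder, recognise gives the robot as it stands. Calls block until the motion is done:
- robot.move_to(position, orientation): joint-space move of the TCP to a pose.
- robot.line_to(position, orientation=None, velocity=0.15, f_stop=None): straight line of the TCP; orientation=None keeps the orientation; velocity is the mean speed in m/s. With f_stop (N) it stops when the force on the tool has changed by that much, and returns True; else False.
- robot.move_j(angles): joint-space move.
- fingers.gripper_to(opening, force=None): opening from 0.0 (shut) to 1.0 (fully open); force is the grip in N (None keeps the last); returns when the fingers have stopped.
- robot.pause(seconds).
- robot.inverse_kinematics(position, orientation): joint angles nearest the present ones, or None.
- vision.grab_frame(name): name is "side" or "top"; returns the picture (420x560x3 uint8, red, green, blue); there is no depth.
- vision.calibration(name): a dict with "mtx" (3x3 intrinsics, pixels), "k1" (the pictures are not rectified: a ray, as slopes to the right and down, at radius r is drawn at 1 + k1 r^2 times it, then the intrinsics apply), "extrinsics" (4x4, takes a point from world to camera coordinates). Camera axes: x right, y up, looking along -z (the intrinsics and any distortion apply to the point x, -y, -z); pixel columns grow to the right and rows downward; lengths in m; the calibration is good to about 2 mm. A picture is of the moment at which its call begins. calibration takes no time and is no camera call.
A pose or a line that the arm cannot do raises robot.PlanningError and nothing moves.
- workorder.close_job(): hands the job in, once; it reports no verdict.
Trained networks look in the newest picture that a camera, given by its name, has taken for a name from the list of things; names that differ only in an ending like _2 or _b are one class to them, and where a whole thing is asked for, a point or a joint stands for the part that bears it (a point fixed in the world has none). Each returns a list of dicts, best first, with "p" (0 to 1); they miss things now and then, are a little off and sometimes report something else, mostly with a low value. They report only what shows in the picture. A call takes as long as a camera call.
- recognise(label, camera): "rect" ([centre column, centre row, width, height] in pixels, round what is visible of it).
Readings, each from a call of its own:
- robot.current_time_s(): time.
- robot.current_joint_positions(): joint angles.
- robot.current_dq(): joint speeds.
- robot.current_joint_torque(): joint torques, N m.
- robot.current_tool_pos(): TCP position.
- robot.current_eef_rot(): TCP orientation.
- robot.current_contact_force(): force on the tool from outside, world axes, zero at the start.
- robot.current_torque(): the same for the moment, N m.
- robot.current_finger_gap(): opening from 0.0 (shut) to 1.0 (fully open).
Only numpy, scipy, OpenCV 4.12 (cv2) and the standard library are available. Lean on these libraries where they do the work, as an engineer would, in place of code of your own. Each camera call takes 0.05 s, during which the arm holds its last target.

## Working session

There is one attempt and no reset: what is moved stays moved. The work goes in short steps, each a Python script; the robot and the scene stay as the last script left them, time stands still between calls to the robot, and variables do not carry over. Pictures are saved under pics/ and viewed, and the job is handed in when it is done.

```bash
ls; mkdir -p pics; python3 - <<'E'
from station import robot, fingers, vision, workorder, recognise
import cv2
for n in ("side","top"):
    im=vision.grab_frame(n); cv2.imwrite(f"pics/{n}0.png",im[:,:,::-1])
    c=vision.calibration(n); print(n,c)
    for l in ("press","door","lever","catch","lever_bar","catch_pin","door_lip","bottle_a","cup"):
        print(l,[(d['rect'],round(d['p'],2)) for d in recognise(l,n)][:3])
print(robot.current_time_s(),robot.current_eef_rot(),robot.tip_reach)
E
```

```text
pics
side {'mtx': array([[506.71816672,   0.        , 275.47972072],
       [  0.        , 506.71816672, 208.55122659],
       [  0.        ,   0.        ,   1.        ]]), 'k1': -0.007077181253518056, 'extrinsics': array([[-0.67768359, -0.73508881,  0.01973324,  0.43335281],
       [ 0.43692938, -0.38093387,  0.81485097, -0.39410522],
       [-0.59147077,  0.56083316,  0.57933453, -0.7148641 ],
       [ 0.        ,  0.        ,  0.        ,  1.        ]])}
press [([265.0, 235.0, 191.4, 197.4], 0.92), ([293.5, 285.9, 133.6, 85.5], 0.6)]
door [([294.2, 283.6, 137.8, 86.5], 0.79), ([240.5, 207.4, 56.7, 19.5], 0.49)]
lever [([249.3, 182.9, 74.1, 88.0], 0.83)]
catch [([241.2, 207.7, 55.1, 23.8], 0.69), ([266.8, 233.7, 192.3, 198.9], 0.25)]
lever_bar [([247.1, 182.8, 74.2, 93.5], 0.96)]
catch_pin [([242.4, 206.1, 59.6, 23.8], 0.73)]
door_lip [([293.9, 284.7, 132.9, 90.4], 0.57)]
bottle_a [([347.9, 220.4, 17.1, 32.9], 0.84), ([362.5, 248.0, 17.2, 36.0], 0.77), ([249.5, 182.3, 76.7, 89.2], 0.27)]
cup [([154.8, 316.5, 38.8, 62.8], 0.76)]
top {'mtx': array([[418.63784405,   0.        , 277.62
[... 518 characters left out ...]
72), ([250.1, 253.6, 132.2, 41.9], 0.62)]
lever [([253.8, 166.1, 69.2, 58.1], 0.88), ([250.2, 253.9, 133.2, 44.0], 0.75), ([154.8, 192.8, 39.9, 33.9], 0.23)]
catch [([224.1, 194.1, 43.5, 41.2], 0.69), ([254.7, 166.2, 68.6, 57.7], 0.22)]
lever_bar [([253.9, 169.1, 66.4, 59.8], 0.82)]
catch_pin [([221.6, 196.0, 46.3, 34.2], 0.71)]
door_lip [([248.2, 256.0, 134.3, 36.8], 0.78), ([342.6, 255.7, 16.9, 9.2], 0.21)]
bottle_a [([361.5, 220.2, 15.2, 15.7], 0.51), ([344.1, 255.0, 16.3, 9.6], 0.48), ([254.9, 206.6, 144.1, 132.1], 0.39)]
cup [([254.8, 167.2, 70.2, 59.1], 0.73), ([154.1, 193.2, 40.9, 31.7], 0.64), ([343.6, 254.8, 15.4, 6.7], 0.43)]
1.0 [1.79998968e+02 1.28519922e-03 1.86722828e+01] 0.017
```

```bash
python3 - <<'E'
import cv2
a=cv2.imread("pics/side0.png")[110:350,120:400];cv2.imwrite("pics/side0c.png",cv2.resize(a,None,fx=2.8,fy=2.49,interpolation=3))
a=cv2.imread("pics/top0.png")[120:300,130:370];cv2.imwrite("pics/top0c.png",cv2.resize(a,None,fx=3.2,fy=3.2,interpolation=3))
E
```

```text
(no output)
```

View pics/side0c.png

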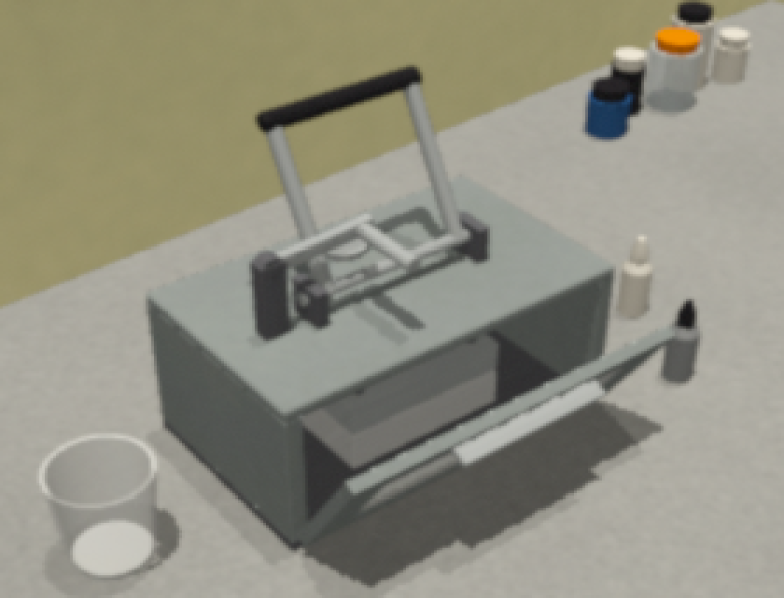

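View pics/top0c.png

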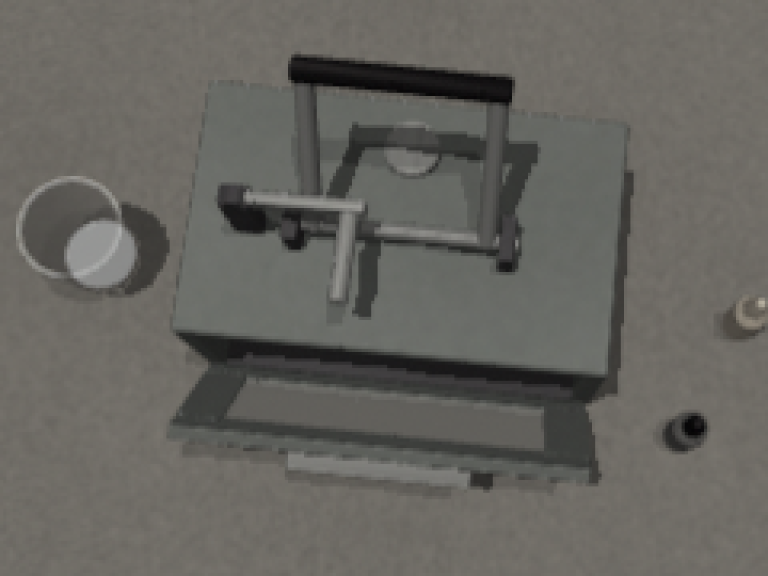

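The side view shows the press with its door half open, the catch level with its pin tip at crop (412,262), and the lever leaning back. The cup is on the left and the bottles are on the right. The top view agrees. Next I'll fit the pose from hand-picked corners.

```bash
cat > h.py <<'E'
import numpy as np
from station import robot, fingers, vision, workorder, recognise
from scipy.optimize import least_squares
def proj(P,n):
    c=vision.calibration(n);p=c['extrinsics']@np.r_[P,1];s=np.array([p[0],-p[1]])/-p[2]
    s=s*(1+c['k1']*(s@s));m=c['mtx'];return np.array([m[0,0]*s[0]+m[0,2],m[1,1]*s[1]+m[1,2]])
def door(u,w,y,a): return np.array([-.085-u*np.sin(a)-w*np.cos(a),y,.016+u*np.cos(a)-w*np.sin(a)])
def lever(r,y,q): t=.45-q; return np.array([-.010+r*np.sin(t),y,.160+r*np.cos(t)])
def pin(x,q,r=.07): return np.array([-.010+x,.098-r*np.cos(q),.200+r*np.sin(q)])
def W(p,P):
    c,s=np.cos(p[2]),np.sin(p[2]);return np.array([p[0]+c*P[0]-s*P[1],p[1]+s*P[0]+c*P[1],P[2]])
E
cat > fit.py <<'E'
from h import *
S=lambda x,y:(x/2.8+120,y/2.49+110); T=lambda x,y:(x/3.2+130,y/3.2+120)
C=lambda x,y,z:(lambda a,q:np.array([x,y,z]))
obs=[("side",S(150,298),C(.085,.14,.14)),("side",S(283,415),C(-.085,.14,.14)),("side",S(612,268),C(-.085,-.14,.14)),("side",S(460,178),C(.085,-.14,.14)),
("side",S(262,120),lambda a,q:lever(.13,.062,0)),("side",S(415,75),lambda a,q:lever(.13,-.062,0)),
("side",S(412,262),lambda a,q:pin(-.058,q)),
("side",S(352,490),lambda a,q:door(.118,.01,.136,a)),("side",S(675,333),lambda a,q:door(.118,.01,-.136,a)),
("top",T(210,80),C(.085,.14,.14)),("top",T(627,123),C(.085,-.14,.14)),("top",T(606,375),C(-.085,-.14,.14)),("top",T(175,328),C(-.085,.14,.14)),
("top",T(292,70),lambda a,q:lever(.13,.062,0)),("top",T(511,92),lambda a,q:lever(.13,-.062,0)),
("top",T(338,300),lambda a,q:pin(-.058,q)),
("top",T(288,472),lambda a,q:door(.11,.025,.06,a)),("top",T(480,487),lambda a,q:door(.11,.025,-.06,a)),
("top",T(170,432),lambda a,q:door(.118,.01,.136,a)),("top",T(596,472),lambda a,q:door(.118,.01,-.136,a))]
f=lambda p:np.concatenate([proj(W(p,g(p[3],p[4])),n)-np.array(o) for n,o,g in obs])
r=least_squares(f,[.55,0,0,.65,0],loss='soft_l1');print(r.x);print(f(r.x).reshape(-1,2).round(1).tolist())
E
python3 fit.py; nproc
```

```text
[ 0.6324003   0.0569827  -0.06492153  0.47444308  0.11108736]
[[-2.3, -2.3], [0.9, -0.2], [2.0, -1.3], [0.9, -1.9], [0.0, 1.6], [0.6, -0.1], [1.2, -0.0], [0.5, 0.2], [0.2, -1.2], [-0.8, -0.4], [0.7, -0.9], [0.9, -0.0], [-2.0, 0.8], [-0.7, -0.5], [0.4, -0.6], [-0.4, 0.2], [-0.4, -2.9], [-2.8, -1.7], [-0.7, 0.6], [-1.5, 1.6]]
4
```

```bash
cat >> h.py <<'E'
PR=np.array([.6324,.0570,-.0649]); YD=np.degrees(PR[2])
def ori(pitch=0,dy=0): return [180,pitch,YD+dy]
def R(o):
    from scipy.spatial.transform import Rotation as Ro
    return Ro.from_euler('xyz',o,degrees=True).as_matrix()
def tcp(P,o,ahead): # TCP such that point 'ahead' m along tool z is at press-point P
    return W(PR,np.array(P))-ahead*R(o)[:,2]
E
python3 - <<'E'
from h import *
o=ori(-30)
for P in ([-.2,-.02,.16],[-.2,-.02,.085],[-.085,-.02,.09]): 
    t=tcp(P,o,.017);print(t.round(3),robot.inverse_kinematics(t,o))
for tilt in (0,-15):
  o=ori(tilt)
  for q in (.11,1.,2.1):
    t=tcp(pin(-.036,q),o,-.002);print(t.round(3),robot.inverse_kinematics(t,o))
for dy in (90,-90):
  o=ori(0,dy)
  for q in (0,.5,1.):
    t=tcp(lever(.13,0,q),o,-.002);print(t.round(3),robot.inverse_kinematics(t,o))
E
```

```text
[0.423 0.051 0.175] [  34.16290757  -12.87498691  -43.82109969  134.10922181   -3.31753416
   26.08256546 -102.36215107]
[0.423 0.051 0.1  ] [ 2.50333520e+01  4.10107675e-02 -4.18997967e+01  1.40387553e+02
  4.26925960e+01  1.50626132e+01 -1.49700152e+02]
[0.538 0.043 0.105] [  30.99412312   16.05860678  -47.6389295   125.83518257   57.80354528
   23.55573479 -156.3537976 ]
[0.588 0.088 0.206] [  17.65201523   30.36966087  -42.42323177   81.92595262   20.61532874
   75.62139238 -119.65805383]
[0.59  0.12  0.257] [  16.93127643   31.16721285  -48.53108492   75.49579427   22.98583404
   83.25236006 -123.71502586]
[0.595 0.193 0.258] [  11.32886238   36.17015694  -54.71326328   70.94024054   28.85412768
   86.63913607 -133.00026498]
[0.589 0.088 0.206] [  27.11148508   22.79454193  -52.08746765   96.68857025   28.64793311
   57.619022   -127.46651763]
[0.591 0.12  0.257] [  25.91976608   22.68490683  -56.46841741   90.55859142   29.01450701
   65.34199543 -129.70586327]
[0.596 0.193 0.258] [  15.04128879   25.71587359  -54.49438409   86.32248229   32.36911662
   68.40985394 -137.777383  ]
[0.679 0.054 0.275] [ 14.93147998  39.53936153 -43.58604167  57.72666253  26.04075778
  91.25488427 -24.45385865]
[0.616 0.058 0.288] [ 20.93181188  32.33319022 -48.14277662  69.05674175  23.48760575
  88.20707802 -26.88922848]
[0.555 0.062 0.269] [ 24.90378837  24.72159339 -47.75905928  81.8174126   18.24648683
  81.43129846 -26.63644148]
[0.679 0.054 0.275] [ 21.07499393  45.20647302 -61.90351021  57.38882371  38.98091736
  95.63457683 149.05210059]
[0.616 0.058 0.288] [ 26.56433076  37.07780661 -61.80241549  68.81595623  32.10588887
  91.29935369 147.56245787]
[0.555 0.062 0.269] [ 32.18125081  29.60877655 -61.68165746  81.56847106  25.93396293
  84.00967248 147.34764526]
```

```bash
python3 - <<'E'
from h import *
import cv2
o=ori(-15)
fingers.gripper_to(0.0)
robot.move_to(tcp([-.21,-.03,.20],o,.017),o)
print(robot.current_time_s(),robot.current_joint_positions().round(1))
robot.line_to(tcp([-.21,-.03,.082],o,.017),velocity=.15)
print(robot.current_tool_pos(),robot.current_contact_force())
print(robot.line_to(tcp([-.09,-.03,.088],o,.017),velocity=.05,f_stop=15))
p=robot.current_tool_pos();print(p, 'tip x press', (p+.017*R(o)[:,2]-W(PR,np.array([-.085,-.03,.088]))).round(4),robot.current_contact_force(),robot.current_time_s(),robot.current_joint_positions().round(1))
for n in("side","top"):cv2.imwrite(f"pics/{n}1.png",vision.grab_frame(n)[:,:,::-1])
E
```

```text
3.9583 [ 51.2  -8.8 -54.7 118.5  -6.5  51.8 -94.6]
[0.41707544 0.04108281 0.09882072] [ 0.76914987  0.24212781 -0.32918816]
True
[0.515423   0.03444245 0.10219494] tip x press [-0.0258  0.0016 -0.0022] [0.64080239 1.09183229 0.23641724] 6.6833 [  35.7   21.4  -52.2  115.4   32.7   41.1 -129.4]
```

View pics/side1.png

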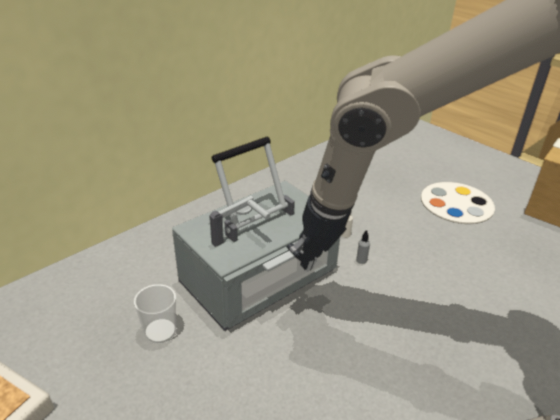

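View pics/top1.png

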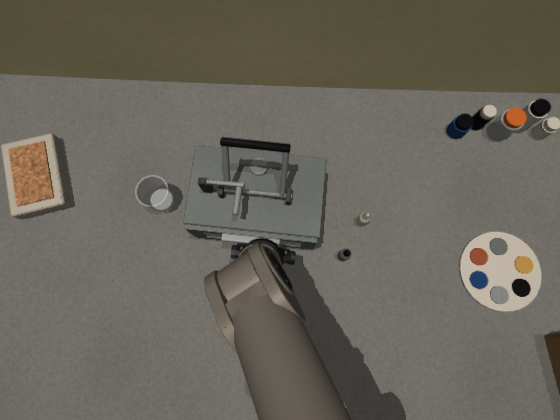

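Both views show the door looking shut, lip at side (282,258). I'll press a little further to confirm, then compare it with the fitted geometry.

```bash
python3 - <<'E'
from h import *
import cv2
o=ori(-15)
print(robot.line_to(tcp([-.085,-.03,.086],o,.017),velocity=.03,f_stop=20))
p=robot.current_tool_pos();print((p+.017*R(o)[:,2]-W(PR,np.array([-.085,-.03,.086]))).round(4),robot.current_contact_force())
robot.pause(.3);print(robot.current_contact_force())
robot.line_to(tcp([-.19,-.03,.10],o,.017),velocity=.15)
robot.line_to(tcp([-.19,-.03,.24],o,.017),velocity=.2)
print(robot.current_time_s())
for n in("side","top"):cv2.imwrite(f"pics/{n}2.png",vision.grab_frame(n)[:,:,::-1])
for a in (0,.06,.12):
  print(a,proj(W(PR,door(.118,.01,.136,a)),'side'),proj(W(PR,door(.118,.01,.136,a)),'top'),proj(W(PR,door(.11,.025,.06,a)),'side'))
a=cv2.imread("pics/side2.png")[130:350,150:400];cv2.imwrite("pics/side2c.png",cv2.resize(a,None,fx=2.7,fy=2.7,interpolation=3))
E
```

```text
True
[-0.0268  0.0006 -0.0047] [0.09707198 0.66265072 0.62074486]
[-0.49271952 -0.28902135 -0.2005215 ]
9.0917
0 [227.44161461 281.31611052] [184.55247704 228.84674085] [268.52348933 270.82437741]
0.06 [229.86752971 284.00242225] [184.11100743 232.32317689] [270.84881701 273.57665587]
0.12 [232.30254534 286.87748538] [183.7176844  235.80769515] [273.14578828 276.47857311]
```

View pics/side2c.png

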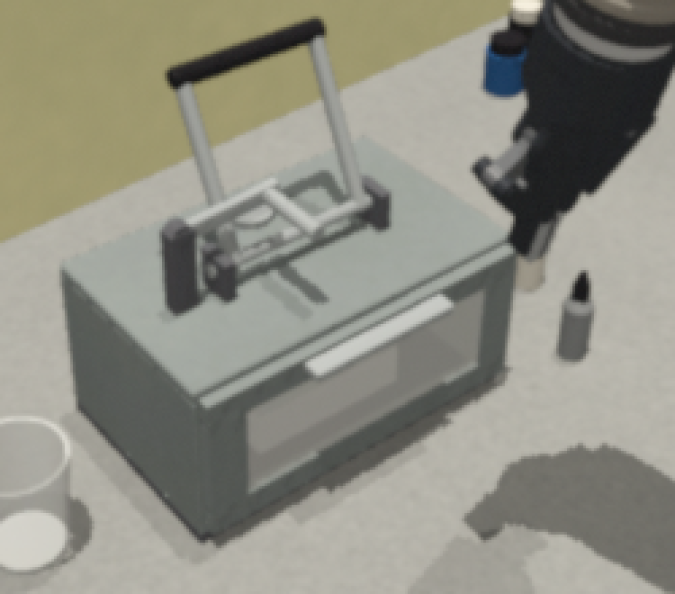

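The door reads shut: lip corner at about (265,267), against (268.5,271) predicted for 0 rad. Now the catch.

```bash
python3 - <<'E'
from h import *
import cv2
o=ori(-15)
fingers.gripper_to(.55,25)
P=pin(-.036,.11)
robot.move_to(tcp(P+[-.0,0,.10],o,-.002),o)
print(robot.current_time_s(),robot.current_joint_positions().round(1))
print(robot.line_to(tcp(P,o,-.002),velocity=.12,f_stop=12))
for n in("side","top"):cv2.imwrite(f"pics/{n}3.png",vision.grab_frame(n)[:,:,::-1])
fingers.gripper_to(0,25)
print(robot.current_finger_gap(),robot.current_contact_force(),robot.current_time_s())
for n in("side","top"):cv2.imwrite(f"pics/{n}4.png",vision.grab_frame(n)[:,:,::-1])
a=cv2.imread("pics/side4.png")[130:350,150:400];cv2.imwrite("pics/side4c.png",cv2.resize(a,None,fx=2.7,fy=2.7,interpolation=3))
E
```

```text
10.4083 [  26.9   18.   -51.4   86.8   21.7   69.1 -120.7]
False
0.131401214566809 [-0.0690029   0.44300016  1.34061762] 11.9
```

View pics/side4c.png

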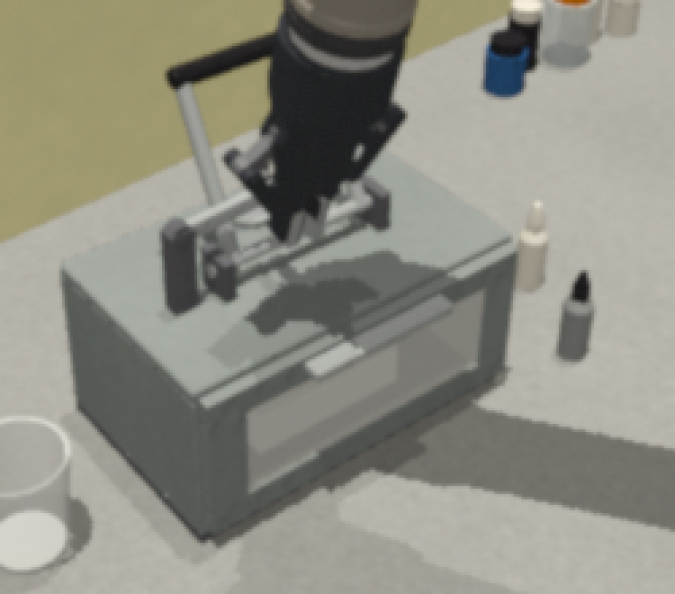

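The gap is about 11 mm, matching the 12 mm pin, so the grip is on it. Next I'll follow the arc.

```bash
python3 - <<'E'
from h import *
import cv2
o=ori(-15)
for q in list(np.arange(.35,2.0,.24))+[2.06]:
    s=robot.line_to(tcp(pin(-.036,q),o,-.002),velocity=.12,f_stop=40)
    print(round(q,2),s,robot.current_contact_force().round(1),round(robot.current_finger_gap(),3))
    if s: break
print(robot.current_time_s())
for n in("side","top"):cv2.imwrite(f"pics/{n}5.png",vision.grab_frame(n)[:,:,::-1])
a=cv2.imread("pics/side5.png")[70:290,120:370];cv2.imwrite("pics/side5c.png",cv2.resize(a,None,fx=2.7,fy=2.7,interpolation=3))
E
```

```text
0.35 False [-0.1 -3.   1.1] 0.129
0.59 False [-0.5 -5.6  3.2] 0.127
0.83 False [-4.8 -8.9  7.6] 0.127
1.07 False [-10.2 -11.3  15.3] 0.129
1.31 False [-8.9 -7.5 18.9] 0.125
1.55 False [-4.1 -1.3 11.8] 0.125
1.79 False [-0.9  1.2  6.5] 0.129
2.06 False [0.8 3.1 4.4] 0.129
14.35
```

View pics/side5c.png

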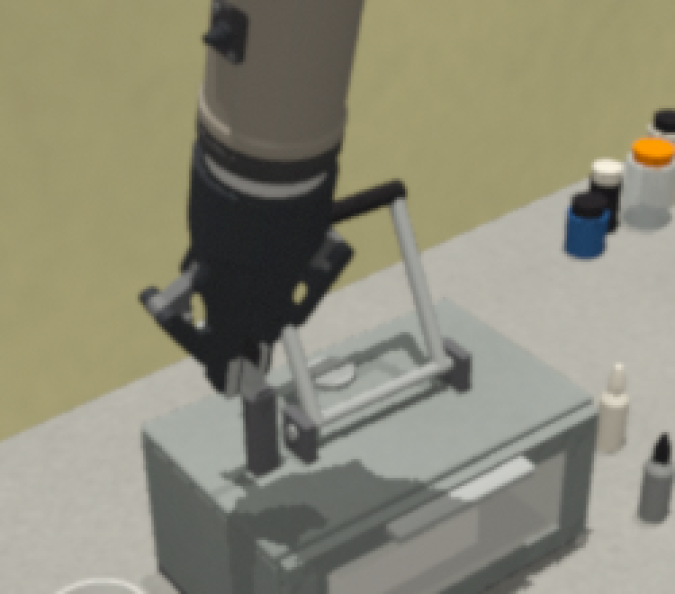

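The pin was carried over beside the post, with small forces. I'll release it, back off and check.

```bash
python3 - <<'E'
from h import *
import cv2
o=ori(-15)
fingers.gripper_to(.4,25)
p=robot.current_tool_pos()
robot.line_to(p-.10*R(o)[:,2],velocity=.2)
o2=ori(0,90)
t=tcp(lever(.13,0,0)+[-.09,0,.14],o2,-.002)
robot.move_to(t,o2)
print(robot.current_time_s(),robot.current_joint_positions().round(1),robot.current_contact_force())
for n in("side","top"):cv2.imwrite(f"pics/{n}6.png",vision.grab_frame(n)[:,:,::-1])
a=cv2.imread("pics/side6.png")[110:330,120:370];cv2.imwrite("pics/side6c.png",cv2.resize(a,None,fx=2.7,fy=2.7,interpolation=3))
for q in (1.75,1.9,2.1): print(q,(proj(W(PR,pin(-.058,q)),'side')-[120,110])*2.7,proj(W(PR,pin(-.058,q)),'top'))
for y in(.062,-.062):print((proj(W(PR,lever(.13,y,0)),'side')-[120,110])*2.7)
E
```

```text
16.9917 [ 24.3  33.4 -65.3  55.5  31.4 106.5 -30.8] [-0.31009318  0.79216769 -0.10318955]
1.75 [291.76424822 250.0364968 ] [184.82636699 202.15427542]
1.9 [277.52591317 259.7789882 ] [179.3542549  201.92132332]
2.1 [259.72224886 275.62308532] [172.90494877 201.96004499]
[252.71274649 134.56277716]
[401.65849494  81.13772063]
```

View pics/side6c.png

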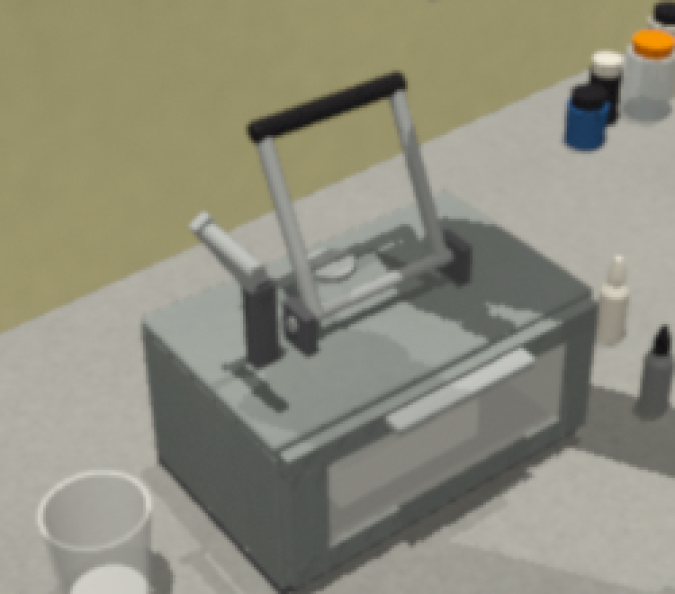

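View pics/top6.png

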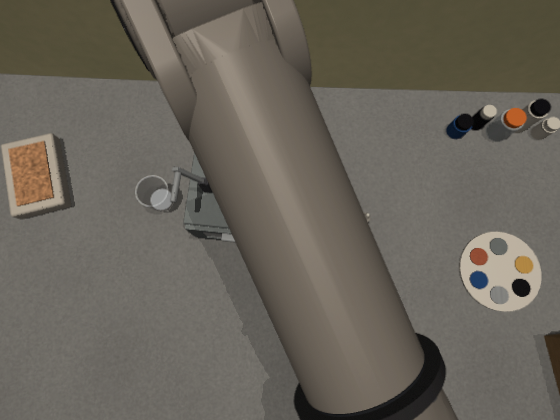

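The pin tip is at about (260,272) in the crop, so the catch sits near 2.1 rad. The lever is at rest and the door is still shut. Now I'll grip the bar.

```bash
python3 - <<'E'
from h import *
import cv2
o=ori(0,90)
fingers.gripper_to(.65,60)
B=lever(.13,0,0)
robot.line_to(tcp(B+[0,0,.10],o,-.002),velocity=.2)
print(robot.line_to(tcp(B,o,-.002),velocity=.12,f_stop=12))
print(robot.current_contact_force())
fingers.gripper_to(0,60)
print(robot.current_finger_gap(),robot.current_contact_force(),robot.current_time_s())
cv2.imwrite("pics/side7.png",vision.grab_frame("side")[:,:,::-1])
a=cv2.imread("pics/side7.png")[70:290,120:370];cv2.imwrite("pics/side7c.png",cv2.resize(a,None,fx=2.7,fy=2.7,interpolation=3))
E
```

```text
False
[0.25275593 0.00618536 1.1182337 ]
0.16797386957403934 [4.78592741 1.02716091 1.8651404 ] 19.5083
```

View pics/side7c.png

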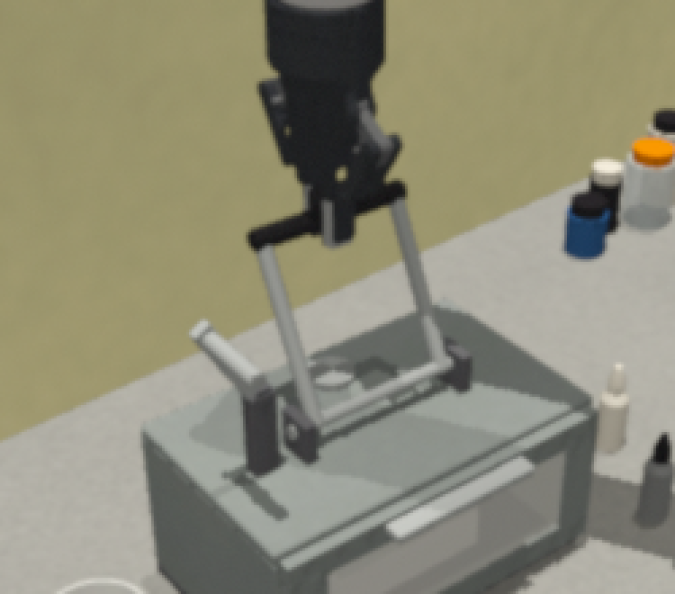

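The bar sits between the pads, gap about 14–16 mm. Now I'll pull along the arc.

```bash
python3 - <<'E'
from h import *
import cv2
o=ori(0,90)
for q in np.linspace(.125,1.0,8):
    s=robot.line_to(tcp(lever(.13,0,q),o,-.002),velocity=.1,f_stop=50)
    print(round(q,2),s,robot.current_contact_force().round(1),round(robot.current_finger_gap(),3))
    if s: break
robot.pause(.5)
print(robot.current_time_s(),robot.current_tool_pos(),tcp(lever(.13,0,1),o,-.002),robot.current_contact_force().round(1))
for n in("side","top"):cv2.imwrite(f"pics/{n}8.png",vision.grab_frame(n)[:,:,::-1])
a=cv2.imread("pics/side8.png")[70:290,120:370];cv2.imwrite("pics/side8c.png",cv2.resize(a,None,fx=2.7,fy=2.7,interpolation=3))
for q in (.85,.95,1.0):
  for y in(.062,-.062):print(q,(proj(W(PR,lever(.13,y,q)),'side')-[120,70])*2.7)
E
```

```text
0.12 False [6.6 2.1 2.4] 0.161
0.25 False [7.2 2.  4.4] 0.166
0.38 False [6.3 0.7 8.2] 0.163
0.5 False [9.2 0.7 9. ] 0.164
0.62 False [8.2 0.4 9.8] 0.165
0.75 False [ 7.4  0.6 11.7] 0.166
0.88 False [8.  0.9 9.2] 0.161
1.0 False [ 7.5 -0.3 11. ] 0.163
22.525 [0.55905824 0.06250935 0.27300332] [0.55461476 0.06205536 0.26882819] [ 7.2  0.9 10.7]
0.85 [350.62310168 309.88149955]
0.85 [503.97627758 247.44055696]
0.95 [362.35779182 326.23112278]
0.95 [515.55753513 262.30911533]
1.0 [368.0415524  334.89894139]
1.0 [521.10943112 270.22381031]
```

View pics/side8c.png

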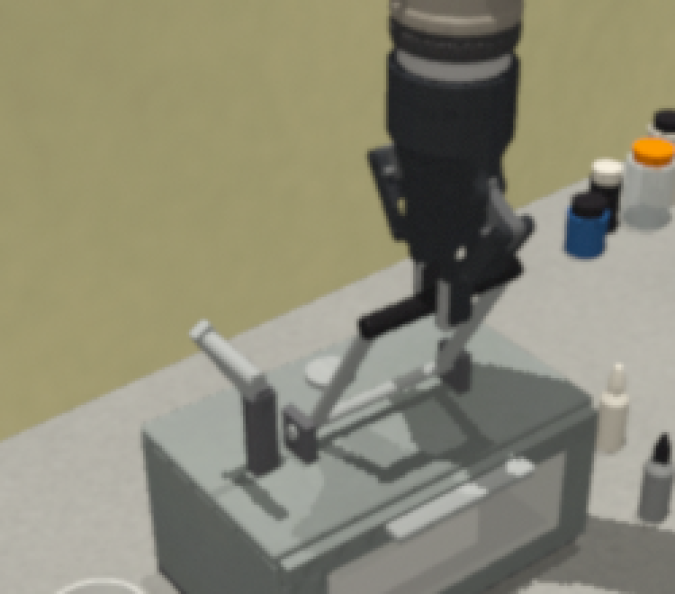

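The bar's ends are at crop (367,325) and (518,268), i.e. about 0.95–0.98 rad. The TCP stands 4–6 mm short of its target under the spring load, so I'll nudge it on towards the stop.

```bash
python3 - <<'E'
from h import *
import cv2
o=ori(0,90)
print(robot.line_to(tcp(lever(.13,0,1.04)+[0,0,-.002],o,-.002),velocity=.03,f_stop=25))
robot.pause(1.0)
print(robot.current_time_s(),robot.current_tool_pos(),robot.current_contact_force().round(1),robot.current_finger_gap())
for n in("side","top"):cv2.imwrite(f"pics/{n}9.png",vision.grab_frame(n)[:,:,::-1])
E
```

```text
False
23.9917 [0.55559908 0.06282383 0.27036053] [ 5.3 -1.1 19.6] 0.16489177042182715
```

View pics/side9.png

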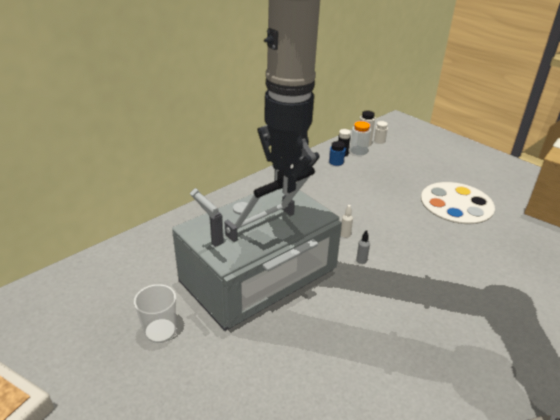

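View pics/top9.png

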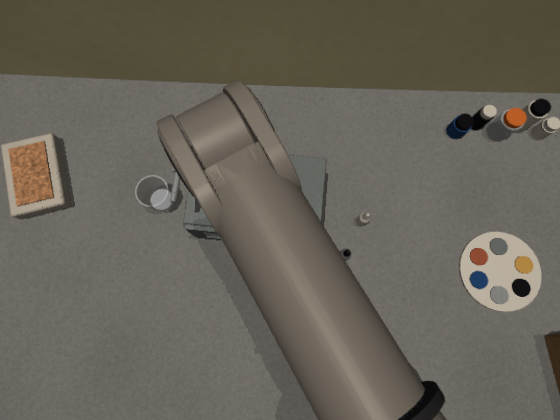

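The lever is at its stop with the bar held. The catch is flipped, the door is shut, and the cup (157,313) and bottles (347,225 and 363,248) are still standing in place.

```bash
python3 -c "
from h import *
print(workorder.close_job(),robot.current_time_s())"
```

```text
the job is handed in; nothing more can be done
the job is handed in; nothing more can be done
```

I shut the door, flipped the catch over and pulled the lever to its stop. I then handed the job in at about 24 s (limit 61 s), with the fingers still gripping the bar. No verdict was reported.

What the last checks showed:
- **Door:** it looks shut in the pictures. A second push against it stopped on contact at the same place.
- **Catch:** about 2.05–2.1 rad, judged from the pin tip in the side and top pictures.
- **Lever:** the bar's ends were at about 0.95–0.98 rad, so I nudged it on towards the stop. I didn't re-measure the angle after that.
- **Grip:** the gap is about 14 mm on the 16 mm bar, and the tool feels about 20 N.
- **Bottles and cup:** standing where they were.

There were two small disagreements. Forces rose to about 23 N halfway through the catch's arc, which suggests my hinge estimate was a few mm off. The TCP also stood 4–6 mm short of its target under the spring load, which is why I added the last nudge.

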